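Ready the siphon stand: burner home, holder over it

ROBOT

A 6-joint arm with a two-finger parallel gripper is mounted at the origin on the work surface. World frame = base frame: x ahead of the robot, y to its left, z up, the work surface at z = 0. Lengths are in m, angles in rad, forces in N, time in s.
With the tool pointing down it reaches from about 0.3 to 0.775 m from the base axis. Payload 14.6 kg.
Tool frame: the origin (TCP) lies on the mounting face of the last link; the fingertips stand 199 mm ahead of it and the grasp point (between the pads) lies 180 mm ahead of it; z points along the fingers, y is the line along which they close (so a half turn about z gives the same grasp; the last joint's range is limited). The gripper opens to 94 mm and grips with 3 to 60 N. Pads are 16 mm wide; open, the fingers measure 119 mm over their backs; the gripper's body (75 mm by 177 mm) begins 78 mm behind the grasp point.
Start: joints at [-1.242, 0.3, 1.521, -0, 1.321, -0.067], TCP at [0.212, -0.507, 0.405] pointing down, gripper open.
Joint ranges: [-3.03, 3.03], [-0.79, 2.21], [0.23, 2.52], [-1.04, 4.18], [0, 3.07], [-2.55, 2.55]. Speed limits (rad/s): [2.22, 2.22, 2.57, 3.14, 3.14, 3.14].

INTERFACE

Orientations are given as [roll, pitch, yaw] about the fixed x, y, z axes, in that order (R = Rz(yaw) Ry(pitch) Rx(roll)).
In Python, from station import get_obs, camera, hand_in gives the robot as it stands.
- The arm moves only by the tool apply_moves, never from a script. Its argument "increments" is a list of rows, each an object of numbers: "tx", "ty", "tz": the shift along the tool's x, y, z as a fraction of full scale; "ax", "ay", "az": the turn, a rotation vector about the tool's x, y, z as a fraction of full scale. In form: [{"tx": .., "ty": .., "tz": .., "ax": .., "ay": .., "az": ..}, ...]. A call has 1 to 12 rows; each row shifts and turns the commanded pose from where the row before left it, along the tool's axes as they then stand; what a row does not reach is not made up. Full scale, the value 1, is 30 mm for a shift and 5 degrees for a turn. A row lasts 1/8 s, in which the tool goes at most 62.5 mm and 10.7 degrees, less where a joint would pass 70% of its speed; a pose out of reach is approached as far as the arm can. A call with a number of a shift or a turn outside -1 to 1 is refused whole. A call with a gripper value outside its range is refused whole. "jaw" is the closure, from 0 (fully open) to 1 (shut), set as the call begins (left out, the last holds). The fingers move at their own pace and stop on an object; "force" is the grip in N (left out, the last holds). Time passes only in rows, so rows that do not move let the fingers close. It gives the time, the measured TCP pose, the force, the opening and the grip force at its end, in the units of the state.
- get_obs(): the state, without advancing time (a new reading comes with each control period).
- camera(name): name is "scene" or "top" or "wrist"; returns a dict with "pixels" (400x640x3 uint8, red, green, blue), "camera_matrix" (3x3 intrinsics, pixels), "R" (3x3) and "t" (3): a world point X has camera coordinates R X + t; the wrist camera has in their place "T_tool_cam" (4x4, takes a point from camera to tool coordinates, whose origin is the TCP and whose axes are the flange's). Camera axes: x right, y down, z forward; pixel columns grow to the right and rows downward; lengths in m; the calibration is good to about 2 mm. A picture is of the moment at which its call begins: read the wrist's pose just before it. There is no depth.
- hand_in(): hands the job in; it is judged then, once.
The state is a dict: "time_s": time; "qpos": joint angles; "joint_vel": joint speeds; "tau": joint torques, N m; "ee_pos": TCP position; "eef_rot": TCP orientation; "force": force on the tool from outside, world axes, zero at the start; "moment": the same for the moment, N m; "grip_width": finger opening in m; "grip_force": force on a finger pad.
Only numpy, scipy, OpenCV 4.12 (cv2) and the standard library are available. Lean on these libraries where they do the work, as an engineer would, in place of code of your own. Each camera call takes 0.05 s, during which the arm holds its last target. There are 200 camera calls.

TASK

Get the empty siphon stand ready for its flask: push the squat brass spirit burner along the counter into the open mouth of the stand's horseshoe foot until it sits fully home in the bend. Then push the stand's swing-out ring holder round until it is against its stop, with the ring over the burner. The burner is full, so only slide it, never lift or tip it, and leave everything else on the counter where it stands.

Things in the scene. Friction and masses are not known exactly. Their poses are not given: they have to be found in the camera images.
- burner: Spirit burner to be pushed: squat round brass bowl on a flat base, loose, 0.25 to 0.5 kg. Upright wall of radius 37 mm from 4 to 34 mm above the counter, then a shoulder drawing in to a thin steel collar (radius 11 mm) with a short wick; 66 mm high in all. Origin: centre of its underside; z up.
- stand: Siphon stand, fixed. Horseshoe foot of 16 mm round steel bar on the counter. Origin: on the counter, at the centre of the round bend, where the burner's centre belongs (bend's inner radius 40 mm: a burner fully home is 0 to 3 mm from it). The mouth opens to the stand's -x: legs end 34 mm out, flared to 96 mm inside width; the burner enters moving along the stand's +x. z up.
- stand_pivot (a point): Axis of the stand's upright post, 200 mm above the counter. The post (12 mm in radius at most, 222 mm high with its knob) stands outside the bend, 62 mm from the stand's origin along its +x, and carries the swing holder, which turns about this axis.
- holder (a joint): Angle (rad) of the swing-out flask holder on the post. 0: against its stop, pointing along the stand's -x, its ring over the bend. It grows counter-clockwise seen from above (at pi/2 it points along the stand's -y). Range 0 to 2.2; begins between 1.3 and 1.9. It swings level, stiffly (0.05 N m, about 1 N at the ring) and stays where it is left.
- holder_ring (a point): Centre of the holder's ring, 62 mm from the pivot, 200 mm above the counter. The ring is of 8 mm round steel bar, 50 mm across outside and 34 mm inside (so it spans 196 to 204 mm in height), joined to the post by a thin straight arm.
- mug: White mug, 80 mm across, 85 mm high, with a handle. Bystander, to be left alone. Origin: centre of its underside.
- sugar_pot: Round lidded steel sugar pot, 76 mm across, 73 mm high, with a small knob. Bystander, to be left alone. Origin: centre of its underside.
- bean_jar: Amber glass jar with a wooden lid, 72 mm across, 110 mm high. Bystander, to be left alone. Origin: centre of its underside.
- measure: Small open brass measuring cup, 44 mm across, 40 mm high. Bystander, to be left alone. Origin: centre of its underside.
- egg_cup: Small white china cup, 48 mm across, 55 mm high. Bystander, to be left alone. Origin: centre of its underside.
- tamper: Wooden coffee tamper standing on its 54 mm disc, 78 mm high. Bystander, to be left alone. Origin: centre of its underside.
- spoon: Steel spoon, 150 mm long, lying flat on the counter. Bystander, to be left alone. Origin: about its middle, on the counter.
There are look-alikes about, which are no part of the job. What is shaped like the burner but black or green is not meant.

How it is judged:
On the way, in this order (a step that is already met when the one before it is completed fails the run):
1. the burner is home in the bend, the holder still swung out (horizontal distance between burner and stand below 0.008 m and value of joint holder above 0.6 rad), for 0.2 s.
2. the holder is swung against its stop over the burner (horizontal distance between burner and stand below 0.008 m and value of joint holder below 0.08 rad), for 0.2 s.
At the end, for the whole second after the job is handed in: The burner stands flat and at rest with its centre within 8 mm of the centre of the horseshoe's bend, the holder is within 0.08 rad of its stop, and every bystander is within 30 mm of where it began (all of step 2 and height (world z) of burner below 0.004 m and angle between burner's own z axis and vertical below 0.06 rad and linear speed of burner below 0.01 m/s and distance of each of mug, sugar_pot, bean_jar, measure, egg_cup, tamper, spoon from where it was at the start of the episode below 0.03 m); the robot touches nothing.
It fails at once if the burner is lifted off the counter (8 mm) (height (world z) of burner above 0.008 m).
It fails at once if the burner is tipped (0.2 rad) (angle between burner's own z axis and vertical above 0.2 rad).
It fails at once if a bystander is shifted by more than 30 mm (distance of any of mug, sugar_pot, bean_jar, measure, egg_cup, tamper, spoon from where it was at the start of the episode above 0.03 m).
It fails at once if an upright bystander is knocked over (angle between any of mug, sugar_pot, bean_jar, measure, egg_cup, tamper's own z axis and vertical above 0.5 rad).
It also fails if it takes over 64 s, if anything falls off the work surface, if the arm or the gripper's body presses on something with over 40 N, if the wrist force passes 120 N, or if a joint passes its speed limit or range.

## Working session

There is one attempt and no reset: what is moved stays moved. The work goes in short steps, Python scripts to look and compute and a tool call to move; the robot and the scene stay as the last step left them, time stands still between calls to the robot, and variables do not carry over. Pictures are saved under pics/ and viewed, at most 13 in all, crops included, and the job is handed in when it is done.

Besides the shell and the picture viewer there is one more tool, called after "Emit:" by a JSON object that holds its "method" and its "body". apply_moves: Moves the arm, as the interface text tells. Its arguments: {"type":"object","properties":{"increments":{"type":"array"},"jaw":{"type":"number"},"force":{"type":"number"}},"required":["increments"]}

```bash
mkdir -p pics
cat > h.py <<'E'
import numpy as np,cv2
from station import get_obs,camera,hand_in
def save(n,f):
    c=camera(n); cv2.imwrite(f'pics/{f}.png',c['pixels'][:,:,::-1]); np.savez(f'pics/{f}.npz',**{k:np.array(v) for k,v in c.items()}); return c
def ray(c,u,v,z):
    K,R,t=c['camera_matrix'],c['R'],c['t']
    d=R.T@np.linalg.inv(K)@np.array([u,v,1.]); o=-R.T@t
    return o+d*(z-o[2])/d[2]
def proj(c,X):
    p=c['camera_matrix']@(c['R']@np.array(X)+c['t']); return p[:2]/p[2]
E
python3 - <<'E'
from h import *
o=get_obs(); print(o)
for n in('top','scene'):
    c=save(n,n+'0'); print(n,-c['R'].T@c['t'],c['camera_matrix'][0,0])
E
```

```text
{'time_s': 0.0, 'qpos': array([-1.24163349e+00,  3.00462926e-01,  1.52160528e+00, -1.17207851e-05,
        1.32072154e+00, -6.65922014e-02]), 'joint_vel': array([ 0.00056415,  0.00178407,  0.00100569,  0.00063512, -0.00011987,
        0.00044816]), 'tau': array([-2.66621682e-04, -5.31802154e+01, -3.52730334e+01,  7.08201667e-02,
        2.44173309e-02, -7.58216947e-05]), 'ee_pos': array([ 0.21201491, -0.50744892,  0.40408044]), 'eef_rot': array([-3.14039746e+00, -6.83305921e-05,  3.95757908e-01]), 'force': array([ 0.5561967 ,  0.87752598, -0.38108559]), 'moment': array([ 0.03541993, -0.00270207,  0.01481217]), 'grip_force': 0.0, 'grip_width': 0.09436898048540528}
top [ 0.34451075 -0.02328282  1.24281921] 402.77573679728835
scene [ 1.15978659 -0.71471684  0.89662066] 462.82411493800765
```

View pics/top0.png

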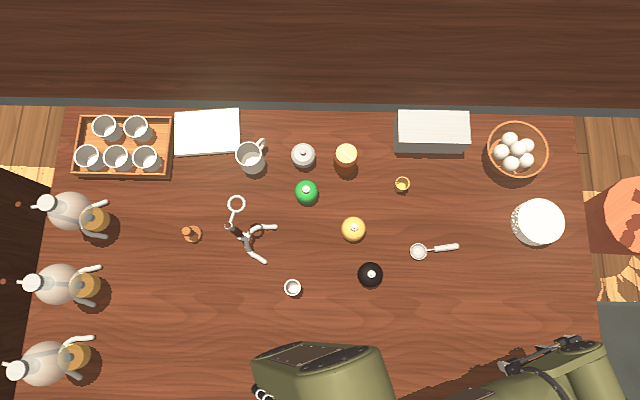

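View pics/scene0.png

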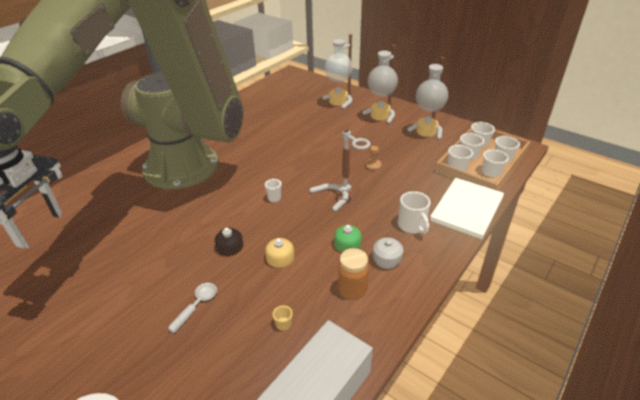

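The top view shows three burner shapes: brass at (353,229), green at (306,191) and black at (370,274). There is also a small brass measure at (402,184). The brass one at (353,229) fits, being squat and brass with a steel collar. The empty stand is near (250,237), with its mouth to the right and its ring at (236,204). I'll confirm with one enlarged crop and measure.

Run:
```python
from h import *
im=cv2.imread('pics/top0.png'); c=np.load('pics/top0.npz')
cv2.imwrite('pics/crop.png',cv2.resize(im[180:300,215:375],None,fx=5,fy=5,interpolation=cv2.INTER_CUBIC))
hsv=cv2.cvtColor(im,cv2.COLOR_BGR2HSV)
m=cv2.inRange(hsv,(18,90,120),(35,255,255)); m[:,:320]=0; m[:210]=0;m[260:]=0
n,l,s,ce=cv2.connectedComponentsWithStats(m)
for i in range(1,n):
  if s[i,4]>20: print('brass',s[i],ce[i],ray(c,*ce[i],.03))
for nm,u,v,z in[('mug',249,158,.08),('sugar',303,154,.07),('bean',346,153,.11),('green',306,191,.04),('black',371,274,.04),('measure',402,184,.04),('egg',292,287,.05),('tamper',189,233,.07),('spoon',420,251,0),('ring',236.5,204,.2),('collar',354,228,.06)]:
  print(nm,ray(c,u,v,z).round(3))
```

```text
brass [342 217  23  22 322] [353.08695652 227.40372671] [ 0.54854493 -0.11856055  0.03      ]
mug [0.746 0.203 0.08 ]
sugar [0.767 0.04  0.07 ]
bean [ 0.758 -0.09   0.11 ]
green [0.657 0.028 0.04 ]
black [ 0.409 -0.171  0.04 ]
measure [ 0.686 -0.268  0.04 ]
egg [0.366 0.059 0.05 ]
tamper [0.514 0.367 0.07 ]
spoon [ 0.485 -0.327  0.   ]
ring [0.576 0.205 0.2  ]
collar [ 0.542 -0.119  0.06 ]
```

View pics/crop.png

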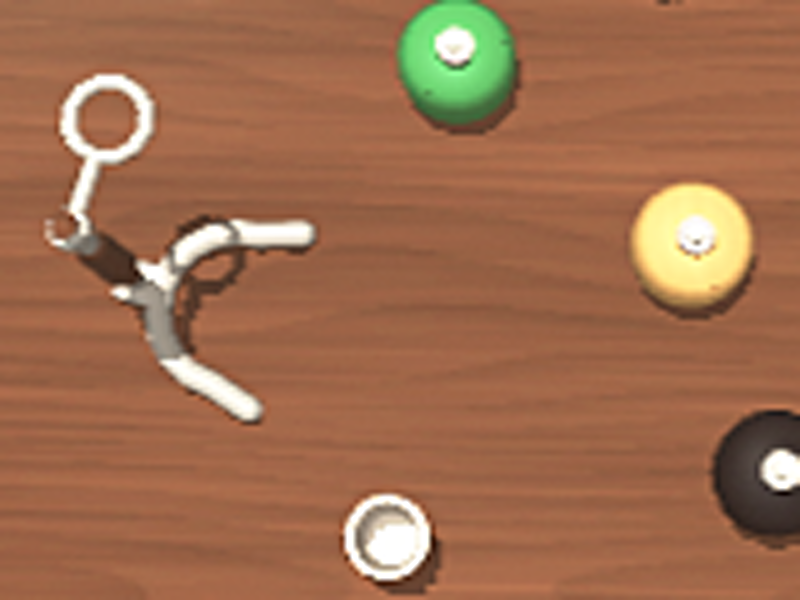

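The crop confirms the brass burner at crop (695,240). The stand's leg ends are at crop (302,234) and (250,409), its post knob is near (65,228), and the ring is at (108,118). The mouth opens to the right and slightly down.

Run:
```python
from h import *
c=np.load('pics/top0.npz'); s=np.load('pics/scene0.npz')
P=lambda x,y,z:ray(c,215+x/5-.4,180+y/5-.4,z)
a=P(309,234,.008);b=P(255,412,.008);m=(a+b)/2
d=(b-a)[:2];d/=np.linalg.norm(d); ex=np.array([-d[1],d[0]]); 
if ex[1]<0: ex=-ex
print('legs',a,b,np.linalg.norm(a-b),'ex',ex,np.degrees(np.arctan2(ex[1],ex[0])))
print('origin from legs',m[:2]+.034*ex)
k=P(65,228,.215);r=P(108,118,.2);print('knob',k,'ring',r,np.linalg.norm((k-r)[:2]),'origin from knob',k[:2]-.062*ex)
g=(k[:2]-m[:2]);g/=np.linalg.norm(g);print('dir mid->post',np.degrees(np.arctan2(g[1],g[0])), np.linalg.norm(k[:2]-m[:2]))
print('burner',P(695,237,.05),P(692,246,.025))
# scene cross-check
for n,u,v,z in[('burner',280,246,.05),('knob',347,133,.22),('ring',361,143.5,.2),('legA',335,206,.008),('legB',313,190,.008)]:print('scene',n,ray(s,u,v,z).round(3))
```

```text
legs [0.54989094 0.1177309  0.008     ] [0.43946334 0.14544178 0.008     ] 0.11385143118998545 ex [0.24339511 0.96992723] 75.91299071350925
origin from legs [0.50295258 0.16456387]
knob [0.51568086 0.22052356 0.215     ] ring [0.57786657 0.20560536 0.2       ] 0.06395009600660653 origin from knob [0.50059037 0.16038807]
dir mid->post 76.71229396048535 0.09138372734343098
burner [ 0.54644038 -0.11852006  0.05      ] [ 0.54506058 -0.11870857  0.025     ]
scene burner [ 0.555 -0.121  0.05 ]
scene knob [0.535 0.2   0.22 ]
scene ring [0.58  0.205 0.2  ]
scene legA [0.546 0.13  0.008]
scene legB [0.447 0.151 0.008]
```

Estimates: stand origin about (0.502, 0.162) with its x axis at about 76°, burner (0.546, -0.118), holder about 1.57 rad. I'll push first to about 100 mm outside the mouth, then along the axis.

Emit:
{"method": "apply_moves", "body": {"increments": [{"az": -1},{"az": -1},{"az": -1},{"az": -1},{"az": -1},{"az": -1},{"az": -1},{"az": -1},{"az": -1},{"az": -1},{"az": -1},{"az": -1}], "jaw": 0.55}}

```text
schema error: expected keys tx, ty, tz, ax, ay, az
```

Emit:
{"method": "apply_moves", "body": {"increments": [{"az": -0.92},{"az": -0.92},{"az": -0.92},{"az": -0.92},{"az": -0.92},{"az": -0.92},{"tx": 0.36,"ty": 0.83},{"tx": 0.36,"ty": 0.83},{"tx": 0.36,"ty": 0.83},{"tx": 0.36,"ty": 0.83},{"tx": 0.36,"ty": 0.83},{"tx": 0.36,"ty": 0.83}]}}

```text
schema error: expected keys tx, ty, tz, ax, ay, az
```

Emit:
{"method": "apply_moves", "body": {"increments": [{"tx": 0.36,"ty": 0.83},{"tx": 0.36,"ty": 0.83},{"tx": 0.36,"ty": 0.83},{"tx": 0.36,"ty": 0.83},{"tx": 0.36,"ty": 0.83},{"tx": 0.36,"ty": 0.83},{"tx": 0.36,"ty": 0.83},{"tx": 0.36,"ty": 0.83},{"tx": 0.36,"ty": 0.83},{"tx": 0.36,"ty": 0.83},{"tx": 0.36,"ty": 0.83},{"tx": 0.36,"ty": 0.83}]}}

```text
schema error: expected keys tx, ty, tz, ax, ay, az
```

All six keys are needed.

Emit:
{"method": "apply_moves", "body": {"increments": [{"tx": 0,"ty": 0,"tz": 0,"ax": 0,"ay": 0,"az": -1},{"tx": 0,"ty": 0,"tz": 0,"ax": 0,"ay": 0,"az": -1},{"tx": 0,"ty": 0,"tz": 0,"ax": 0,"ay": 0,"az": -1},{"tx": 0,"ty": 0,"tz": 0,"ax": 0,"ay": 0,"az": -1},{"tx": 0,"ty": 0,"tz": 0,"ax": 0,"ay": 0,"az": -1},{"tx": 0,"ty": 0,"tz": 0,"ax": 0,"ay": 0,"az": -1},{"tx": 0,"ty": 0,"tz": 0,"ax": 0,"ay": 0,"az": -1},{"tx": 0,"ty": 0,"tz": 0,"ax": 0,"ay": 0,"az": -1},{"tx": 0,"ty": 0,"tz": 0,"ax": 0,"ay": 0,"az": -1},{"tx": 0,"ty": 0,"tz": 0,"ax": 0,"ay": 0,"az": -1},{"tx": 0,"ty": 0,"tz": 0,"ax": 0,"ay": 0,"az": -1},{"tx": 0,"ty": 0,"tz": 0,"ax": 0,"ay": 0,"az": -1}], "jaw": 0.55}}

```text
time_s: 1.6
ee_pos: [0.212, -0.5074, 0.4043]
eef_rot: [-3.141, -0.001, 1.446]
force: [0.4, 0.1, -0.4]
grip_width: 0.0425
grip_force: 0.0
```

Emit:
{"method": "apply_moves", "body": {"increments": [{"tx": 0,"ty": 0,"tz": 0,"ax": 0,"ay": 0,"az": -0.92},{"tx": 0,"ty": 0,"tz": 0,"ax": 0,"ay": 0,"az": -0.92},{"tx": 0,"ty": 0,"tz": 0,"ax": 0,"ay": 0,"az": -0.92},{"tx": 0,"ty": 0,"tz": 0,"ax": 0,"ay": 0,"az": -0.92},{"tx": 0,"ty": 0,"tz": 0,"ax": 0,"ay": 0,"az": -0.92},{"tx": 0,"ty": 0,"tz": 0,"ax": 0,"ay": 0,"az": -0.92},{"tx": 0.36,"ty": 0.83,"tz": 0,"ax": 0,"ay": 0,"az": 0},{"tx": 0.36,"ty": 0.83,"tz": 0,"ax": 0,"ay": 0,"az": 0},{"tx": 0.36,"ty": 0.83,"tz": 0,"ax": 0,"ay": 0,"az": 0},{"tx": 0.36,"ty": 0.83,"tz": 0,"ax": 0,"ay": 0,"az": 0},{"tx": 0.36,"ty": 0.83,"tz": 0,"ax": 0,"ay": 0,"az": 0},{"tx": 0.36,"ty": 0.83,"tz": 0,"ax": 0,"ay": 0,"az": 0}]}}

```text
time_s: 3.1
ee_pos: [0.3303, -0.3942, 0.4044]
eef_rot: [-3.141, -0.001, 1.925]
force: [0.5, -0.1, -0.0]
grip_width: 0.0422
grip_force: 0.0
```

Emit:
{"method": "apply_moves", "body": {"increments": [{"tx": 0.36,"ty": 0.83,"tz": 0,"ax": 0,"ay": 0,"az": 0},{"tx": 0.36,"ty": 0.83,"tz": 0,"ax": 0,"ay": 0,"az": 0},{"tx": 0.36,"ty": 0.83,"tz": 0,"ax": 0,"ay": 0,"az": 0},{"tx": 0.36,"ty": 0.83,"tz": 0,"ax": 0,"ay": 0,"az": 0},{"tx": 0.36,"ty": 0.83,"tz": 0,"ax": 0,"ay": 0,"az": 0},{"tx": 0.36,"ty": 0.83,"tz": 0,"ax": 0,"ay": 0,"az": 0},{"tx": 0.36,"ty": 0.83,"tz": 0,"ax": 0,"ay": 0,"az": 0},{"tx": 0.36,"ty": 0.83,"tz": 0,"ax": 0,"ay": 0,"az": 0},{"tx": 0.36,"ty": 0.83,"tz": 0,"ax": 0,"ay": 0,"az": 0},{"tx": 0.36,"ty": 0.83,"tz": 0,"ax": 0,"ay": 0,"az": 0},{"tx": 0.36,"ty": 0.83,"tz": 0,"ax": 0,"ay": 0,"az": 0},{"tx": 0.36,"ty": 0.83,"tz": 0,"ax": 0,"ay": 0,"az": 0}]}}

```text
time_s: 4.6
ee_pos: [0.5657, -0.1691, 0.4043]
eef_rot: [-3.141, -0.0, 1.925]
force: [-0.2, -0.6, -0.3]
grip_width: 0.0422
grip_force: 0.0
```

Emit:
{"method": "apply_moves", "body": {"increments": [{"tx": 0,"ty": 0,"tz": 0.81,"ax": 0,"ay": 0,"az": 0},{"tx": 0,"ty": 0,"tz": 0.81,"ax": 0,"ay": 0,"az": 0},{"tx": 0,"ty": 0,"tz": 0.81,"ax": 0,"ay": 0,"az": 0},{"tx": 0,"ty": 0,"tz": 0.81,"ax": 0,"ay": 0,"az": 0},{"tx": 0,"ty": 0,"tz": 0.81,"ax": 0,"ay": 0,"az": 0},{"tx": 0,"ty": 0,"tz": 0.81,"ax": 0,"ay": 0,"az": 0},{"tx": 0,"ty": 0,"tz": 0.81,"ax": 0,"ay": 0,"az": 0},{"tx": 0,"ty": 0,"tz": 0.8,"ax": 0,"ay": 0,"az": 0},{"tx": 0,"ty": 0,"tz": 0,"ax": 0,"ay": 0,"az": 0}]}}

```text
time_s: 5.72
ee_pos: [0.5647, -0.1696, 0.2088]
eef_rot: [-3.139, -0.002, 1.925]
force: [-0.3, 0.4, -0.0]
grip_width: 0.0422
grip_force: 0.0
```

Run:
```python
from h import *
o=get_obs(); print(o['ee_pos'],o['force'])
c=save('wrist','w1')
a=c['pixels'];b=save('top','t1')['pixels'][120:320,200:440]
cv2.imwrite('pics/w1b.png',np.vstack([a[:,:,::-1][::1],cv2.resize(b,(240,200))[:,:,::-1] if 0 else cv2.copyMakeBorder(b[:,:,::-1],0,0,0,400,cv2.BORDER_CONSTANT)]))
```

```text
[ 0.56467822 -0.16963333  0.20884384] [-0.26498844  0.44053855 -0.00766514]
```

View pics/w1b.png

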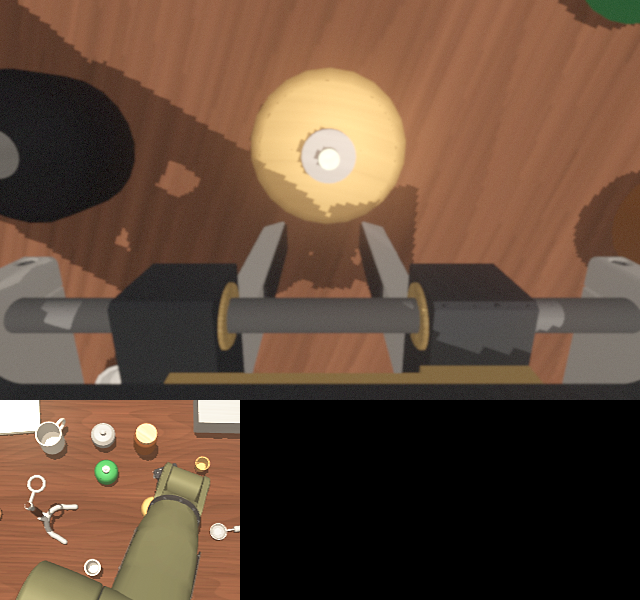

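The wrist view shows the brass burner at (328,150), centred ahead of the two fingertips (285/365, 225). Pushing now.

Emit:
{"method": "apply_moves", "body": {"increments": [{"tx": 0.2,"ty": 0,"tz": 0,"ax": 0,"ay": 0,"az": 0},{"tx": 0.3,"ty": 0,"tz": 0,"ax": 0,"ay": 0,"az": 0},{"tx": 0.4,"ty": 0,"tz": 0,"ax": 0,"ay": 0,"az": 0},{"tx": 0.4,"ty": 0,"tz": 0,"ax": 0,"ay": 0,"az": 0},{"tx": 0.4,"ty": 0,"tz": 0,"ax": 0,"ay": 0,"az": 0},{"tx": 0.4,"ty": 0,"tz": 0,"ax": 0,"ay": 0,"az": 0},{"tx": 0.4,"ty": 0,"tz": 0,"ax": 0,"ay": 0,"az": 0},{"tx": 0.4,"ty": 0,"tz": 0,"ax": 0,"ay": 0,"az": 0},{"tx": 0.4,"ty": 0,"tz": 0,"ax": 0,"ay": 0,"az": 0},{"tx": 0.4,"ty": 0,"tz": 0,"ax": 0,"ay": 0,"az": 0},{"tx": 0.4,"ty": 0,"tz": 0,"ax": 0,"ay": 0,"az": 0},{"tx": 0.4,"ty": 0,"tz": 0,"ax": 0,"ay": 0,"az": 0}]}}

```text
time_s: 7.32
ee_pos: [0.5181, -0.0425, 0.2108]
eef_rot: [3.141, 0.0, 1.925]
force: [1.6, -4.4, 3.5]
grip_width: 0.0426
grip_force: 2.9
```

Emit:
{"method": "apply_moves", "body": {"increments": [{"tx": 0.4,"ty": 0,"tz": 0,"ax": 0,"ay": 0,"az": 0},{"tx": 0.4,"ty": 0,"tz": 0,"ax": 0,"ay": 0,"az": 0},{"tx": 0.4,"ty": 0,"tz": 0,"ax": 0,"ay": 0,"az": 0},{"tx": 0.4,"ty": 0,"tz": 0,"ax": 0,"ay": 0,"az": 0},{"tx": 0.35,"ty": 0,"tz": 0,"ax": 0,"ay": 0,"az": 0},{"tx": 0.3,"ty": 0,"tz": 0,"ax": 0,"ay": 0,"az": 0},{"tx": 0.2,"ty": 0,"tz": 0,"ax": 0,"ay": 0,"az": 0},{"tx": 0.1,"ty": 0,"tz": 0,"ax": 0,"ay": 0,"az": 0},{"tx": 0,"ty": 0,"tz": 0,"ax": 0,"ay": 0,"az": 0}]}}

```text
time_s: 8.45
ee_pos: [0.4916, 0.0288, 0.2103]
eef_rot: [-3.141, -0.001, 1.925]
force: [0.6, -0.4, 0.8]
grip_width: 0.0421
grip_force: 0.6
```

Emit:
{"method": "apply_moves", "body": {"increments": [{"tx": -0.7,"ty": 0,"tz": 0,"ax": 0,"ay": 0,"az": 0},{"tx": -0.7,"ty": 0,"tz": 0,"ax": 0,"ay": 0,"az": 0},{"tx": 0,"ty": 0,"tz": -0.7,"ax": 0,"ay": 0,"az": 0},{"tx": 0,"ty": 0,"tz": -0.7,"ax": 0,"ay": 0,"az": 0},{"tx": 0,"ty": 0,"tz": -0.7,"ax": 0,"ay": 0,"az": 0},{"tx": 0,"ty": 0,"tz": -0.7,"ax": 0,"ay": 0,"az": 0},{"tx": 0,"ty": 0,"tz": -0.7,"ax": 0,"ay": 0,"az": 0},{"tx": 0,"ty": 0,"tz": -0.7,"ax": 0,"ay": 0,"az": 0},{"tx": 0,"ty": 0,"tz": 0,"ax": 0,"ay": 0,"az": 0}]}}

```text
time_s: 9.57
ee_pos: [0.5063, -0.0107, 0.3371]
eef_rot: [3.14, -0.0, 1.925]
force: [-0.1, -0.3, -0.8]
grip_width: 0.0418
grip_force: 0.0
```

Run:
```python
from h import *
import scipy.spatial.transform as st
o=get_obs(); print(o['ee_pos'],o['eef_rot'])
c=save('wrist','w2'); np.savez('pics/w2p.npz',p=o['ee_pos'],r=o['eef_rot'])
R=st.Rotation.from_euler('xyz',o['eef_rot']).as_matrix()
T=c['T_tool_cam']; print('cam at',R@T[:3,3]+o['ee_pos'],c['camera_matrix'][0,0])
```

```text
[ 0.50633572 -0.01072444  0.33705549] [ 3.14047434e+00 -4.69522937e-05  1.92463472e+00]
cam at [0.4817689  0.05591071 0.31770081] 323.9617055182481
```

View pics/w2.png

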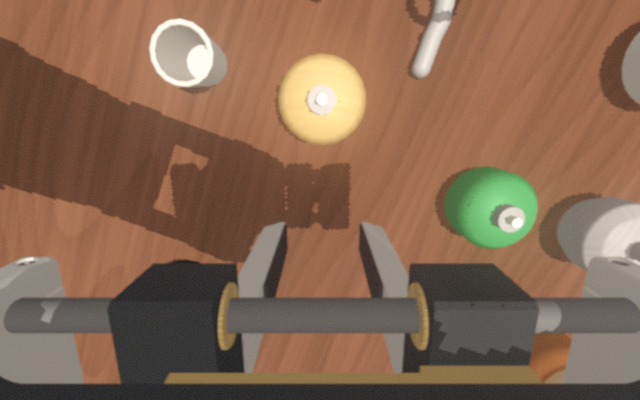

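The wrist view shows the burner at (321,99), a leg end at (422,72), and the egg cup and green look-alike untouched. Next I'll turn to the stand's axis and re-measure.

Emit:
{"method": "apply_moves", "body": {"increments": [{"tx": 0,"ty": 0,"tz": 0,"ax": 0,"ay": 0,"az": 0.98},{"tx": 0,"ty": 0,"tz": 0,"ax": 0,"ay": 0,"az": 0.98},{"tx": 0,"ty": 0,"tz": 0,"ax": 0,"ay": 0,"az": 0.98},{"tx": 0,"ty": 0,"tz": 0,"ax": 0,"ay": 0,"az": 0.98},{"tx": 0,"ty": 0,"tz": 0,"ax": 0,"ay": 0,"az": 0.98},{"tx": 0,"ty": 0,"tz": 0,"ax": 0,"ay": 0,"az": 0.98},{"tx": 0,"ty": 0,"tz": 0,"ax": 0,"ay": 0,"az": 0.98},{"tx": 0,"ty": 0.7,"tz": 0,"ax": 0,"ay": 0,"az": 0},{"tx": 0,"ty": 0,"tz": 0,"ax": 0,"ay": 0,"az": 0}]}}

```text
time_s: 10.75
ee_pos: [0.527, -0.016, 0.335]
eef_rot: [-3.139, 0.0, 1.326]
force: [-1.6, -0.0, 0.1]
grip_width: 0.0427
grip_force: 0.0
```

```bash
cat >> h.py <<'E'
from scipy.spatial.transform import Rotation as Ro
def wrist(f):
    o=get_obs(); c=save('wrist',f); R=Ro.from_euler('xyz',o['eef_rot']).as_matrix()
    T=np.eye(4);T[:3,:3]=R;T[:3,3]=o['ee_pos'];M=np.linalg.inv(T@c['T_tool_cam'])
    d=dict(camera_matrix=c['camera_matrix'],R=M[:3,:3],t=M[:3,3],pixels=c['pixels'],p=o['ee_pos'],r=o['eef_rot']);np.savez(f'pics/{f}w.npz',**d);return d
def brass(c):
    m=cv2.inRange(cv2.cvtColor(c['pixels'],cv2.COLOR_RGB2HSV),(15,70,120),(35,255,255)); m[260:]=0
    n,l,s,ce=cv2.connectedComponentsWithStats(m); i=1+s[1:,4].argmax(); x,y,w,h=s[i,:4]; return x+w/2,y+h/2,w,h
E
python3 - <<'E'
from h import *
c=wrist('w3');print(c['p'],c['r']);u=brass(c);print(u,ray(c,u[0],u[1],.025))
from numpy import load
a=c
E
```

```text
[ 0.52699839 -0.01602197  0.33497732] [-3.13935090e+00  9.80705628e-05  1.32583597e+00]
(np.float64(246.0), np.float64(116.5), np.int32(92), np.int32(91)) [0.47758682 0.06616253 0.025     ]
```

View pics/w3.png

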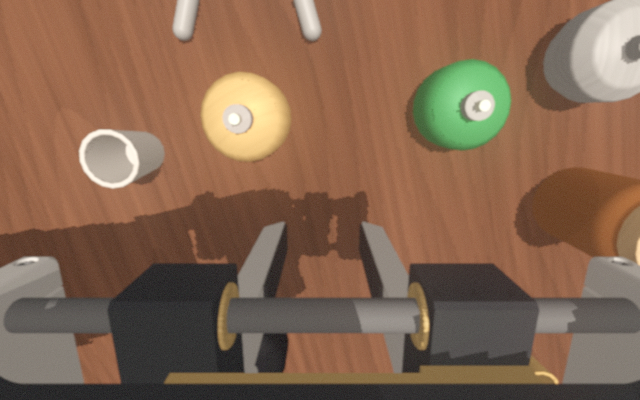

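The burner is at (246,116), with the leg tips symmetric at (183,40) and (313,40), so it is very nearly on axis. Computing the offsets.

Run:
```python
from h import *
c=np.load('pics/w3w.npz')
a=ray(c,183,36,.008)[:2];b=ray(c,313,36,.008)[:2];m=(a+b)/2
d=(a-b)/np.linalg.norm(a-b); ex=np.array([d[1],-d[0]]); ex*=np.sign(ex[1])
print(a,b,np.linalg.norm(a-b),np.degrees(np.arctan2(ex[1],ex[0])))
yaw=1.326;tx=np.array([np.cos(yaw),np.sin(yaw)]);ty=np.array([tx[1],-tx[0]])
p=c['p'][:2];bu=ray(c,246,116.5,.025)[:2]
for n,q in(('mid',m),('origin',m+.032*ex),('burner',bu)):print(n,q,'tool frame mm',1e3*np.array([(q-p)@tx,(q-p)@ty]))
```

```text
[0.44072204 0.14555736] [0.55076444 0.1180017 ] 0.11344004767276826 75.94167797775314
mid [0.49574324 0.13177953] tool frame mm [135.82008942 -66.14430777]
origin [0.50351635 0.16282109] tool frame mm [167.82008427 -66.12614201]
burner [0.47758682 0.06616253] tool frame mm [ 67.75897958 -67.85657623]
```

Emit:
{"method": "apply_moves", "body": {"increments": [{"tx": 0,"ty": -0.74,"tz": 0,"ax": 0,"ay": 0,"az": 0},{"tx": 0,"ty": -0.74,"tz": 0,"ax": 0,"ay": 0,"az": 0},{"tx": 0,"ty": -0.74,"tz": 0,"ax": 0,"ay": 0,"az": 0},{"tx": 0,"ty": 0,"tz": 0.83,"ax": 0,"ay": 0,"az": 0},{"tx": 0,"ty": 0,"tz": 0.83,"ax": 0,"ay": 0,"az": 0},{"tx": 0,"ty": 0,"tz": 0.83,"ax": 0,"ay": 0,"az": 0},{"tx": 0,"ty": 0,"tz": 0.83,"ax": 0,"ay": 0,"az": 0},{"tx": 0,"ty": 0,"tz": 0.83,"ax": 0,"ay": 0,"az": 0},{"tx": 0,"ty": 0,"tz": 0,"ax": 0,"ay": 0,"az": 0}]}}

```text
time_s: 11.92
ee_pos: [0.4611, 0.0004, 0.2106]
eef_rot: [-3.138, 0.001, 1.326]
force: [-0.2, -0.4, 0.2]
grip_width: 0.0423
grip_force: 0.0
```

Emit:
{"method": "apply_moves", "body": {"increments": [{"tx": 0.3,"ty": 0,"tz": 0,"ax": 0,"ay": 0,"az": 0},{"tx": 0.3,"ty": 0,"tz": 0,"ax": 0,"ay": 0,"az": 0},{"tx": 0.3,"ty": 0,"tz": 0,"ax": 0,"ay": 0,"az": 0},{"tx": 0.4,"ty": 0,"tz": 0,"ax": 0,"ay": 0,"az": 0},{"tx": 0.4,"ty": 0,"tz": 0,"ax": 0,"ay": 0,"az": 0},{"tx": 0.4,"ty": 0,"tz": 0,"ax": 0,"ay": 0,"az": 0},{"tx": 0.4,"ty": 0,"tz": 0,"ax": 0,"ay": 0,"az": 0},{"tx": 0.4,"ty": 0,"tz": 0,"ax": 0,"ay": 0,"az": 0},{"tx": 0.4,"ty": 0,"tz": 0,"ax": 0,"ay": 0,"az": 0},{"tx": 0.3,"ty": 0,"tz": 0,"ax": 0,"ay": 0,"az": 0},{"tx": 0.2,"ty": 0,"tz": 0,"ax": 0,"ay": 0,"az": 0},{"tx": 0.1,"ty": 0,"tz": 0,"ax": 0,"ay": 0,"az": 0}]}}

```text
time_s: 13.42
ee_pos: [0.4905, 0.1141, 0.212]
eef_rot: [-3.142, 0.0, 1.326]
force: [-0.5, -6.0, 4.6]
grip_width: 0.0422
grip_force: 3.1
```

Emit:
{"method": "apply_moves", "body": {"increments": [{"tx": 0.1,"ty": 0,"tz": 0,"ax": 0,"ay": 0,"az": 0},{"tx": 0.1,"ty": 0,"tz": 0,"ax": 0,"ay": 0,"az": 0},{"tx": 0,"ty": 0,"tz": 0,"ax": 0,"ay": 0,"az": 0}]}}

```text
time_s: 13.8
ee_pos: [0.4919, 0.1197, 0.212]
eef_rot: [3.142, -0.0, 1.326]
force: [0.3, -0.8, 1.9]
grip_width: 0.0425
grip_force: 1.3
```

Run:
```python
from h import *
c=wrist('w4');print(c['p']);u=brass(c);print(u,ray(c,u[0],u[1],.025))
```

```text
[0.49193668 0.11971596 0.21201238]
(np.float64(324.5), np.float64(177.0), np.int32(149), np.int32(146)) [0.50202369 0.15660957 0.025     ]
```

View pics/w4.png

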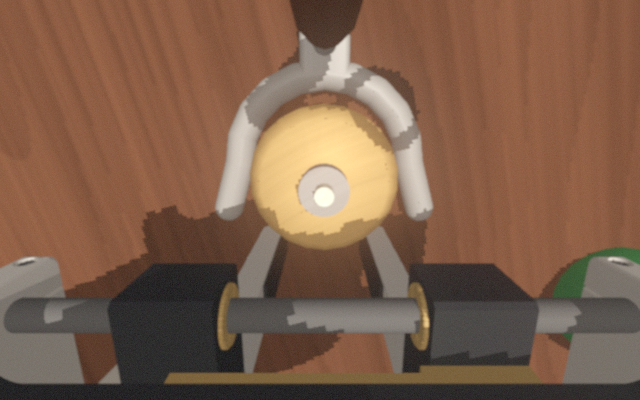

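The burner is in the horseshoe at (324,177), centred, with about 6–8 mm still to the bend at row 90. Creeping forward and watching the force.

Emit:
{"method": "apply_moves", "body": {"increments": [{"tx": 0.1,"ty": 0,"tz": 0,"ax": 0,"ay": 0,"az": 0},{"tx": 0.1,"ty": 0,"tz": 0,"ax": 0,"ay": 0,"az": 0},{"tx": 0,"ty": 0,"tz": 0,"ax": 0,"ay": 0,"az": 0}]}}

```text
time_s: 14.22
ee_pos: [0.4934, 0.1257, 0.212]
eef_rot: [-3.142, -0.0, 1.326]
force: [-0.9, -1.5, 1.8]
grip_width: 0.0423
grip_force: 0.9
```

Emit:
{"method": "apply_moves", "body": {"increments": [{"tx": 0.07,"ty": 0,"tz": 0,"ax": 0,"ay": 0,"az": 0},{"tx": 0,"ty": 0,"tz": 0,"ax": 0,"ay": 0,"az": 0}]}}

```text
time_s: 14.48
ee_pos: [0.4938, 0.1273, 0.212]
eef_rot: [-3.141, 0.001, 1.326]
force: [-1.6, -6.6, 2.2]
grip_width: 0.0425
grip_force: 3.3
```

Run:
```python
from h import *
c=wrist('w5');print(c['p'],get_obs()['force']);u=brass(c);print(u,ray(c,u[0],u[1],.025))
```

```text
[0.49384683 0.12729281 0.21198564] [-1.13002043 -6.41649854  2.91309584]
(np.float64(324.0), np.float64(177.0), np.int32(148), np.int32(146)) [0.50356468 0.16409446 0.025     ]
```

Force is holding at about 6.5 N and the burner measures (0.5036, 0.1641), 1 mm from the origin, so it is home. Backing off, rising to tips at 0.186 m, closing the jaw, and going round outside the ring.

Emit:
{"method": "apply_moves", "body": {"increments": [{"tx": -1,"ty": 0,"tz": 0,"ax": 0,"ay": 0,"az": 0},{"tx": -1,"ty": 0,"tz": 0,"ax": 0,"ay": 0,"az": 0},{"tx": 0,"ty": 0,"tz": -0.97,"ax": 0,"ay": 0,"az": 0},{"tx": 0,"ty": 0,"tz": -0.97,"ax": 0,"ay": 0,"az": 0},{"tx": 0,"ty": 0,"tz": -0.97,"ax": 0,"ay": 0,"az": 0},{"tx": 0,"ty": 0,"tz": -0.97,"ax": 0,"ay": 0,"az": 0},{"tx": 0,"ty": 0,"tz": -0.97,"ax": 0,"ay": 0,"az": 0},{"tx": 0,"ty": 0,"tz": -0.97,"ax": 0,"ay": 0,"az": 0},{"tx": 0,"ty": 0,"tz": 0,"ax": 0,"ay": 0,"az": 0}]}}

```text
time_s: 15.65
ee_pos: [0.4794, 0.0695, 0.3883]
eef_rot: [3.138, -0.002, 1.326]
force: [0.7, -1.1, -0.1]
grip_width: 0.0423
grip_force: 0.0
```

Run:
```python
from h import *
c=wrist('w6');print(c['p'],c['r']);u=brass(c);print(u,ray(c,u[0],u[1],.025))
```

```text
[0.47941929 0.06947162 0.3882706 ] [ 3.13828156e+00 -1.55425244e-03  1.32622826e+00]
(np.float64(322.5), np.float64(85.0), np.int32(75), np.int32(80)) [0.50400422 0.16503188 0.025     ]
```

View pics/w6.png

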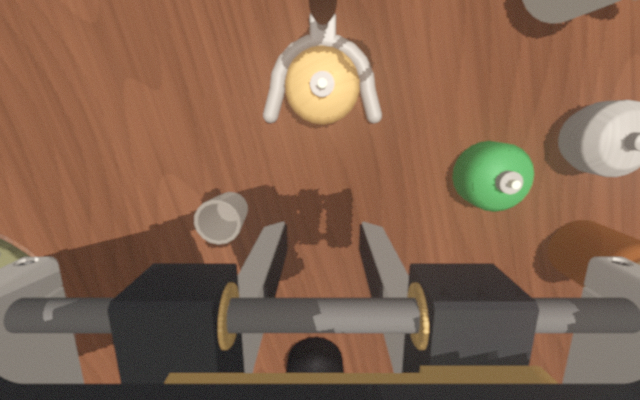

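The burner sits at (322,85), seated against the bend. Now going round the ring's outer side.

Emit:
{"method": "apply_moves", "body": {"increments": [{"tx": 0,"ty": 0.96,"tz": 0.1,"ax": 0,"ay": 0,"az": 0},{"tx": 0,"ty": 0.96,"tz": 0,"ax": 0,"ay": 0,"az": 0},{"tx": 0,"ty": 0.96,"tz": 0,"ax": 0,"ay": 0,"az": 0},{"tx": 0,"ty": 0.96,"tz": 0,"ax": 0,"ay": 0,"az": 0},{"tx": 0.97,"ty": 0,"tz": 0,"ax": 0,"ay": 0,"az": 0},{"tx": 0.97,"ty": 0,"tz": 0,"ax": 0,"ay": 0,"az": 0},{"tx": 0.97,"ty": 0,"tz": 0,"ax": 0,"ay": 0,"az": 0},{"tx": 0.97,"ty": 0,"tz": 0,"ax": 0,"ay": 0,"az": 0},{"tx": 0.97,"ty": 0,"tz": 0,"ax": 0,"ay": 0,"az": 0},{"tx": 0.97,"ty": 0,"tz": 0,"ax": 0,"ay": 0,"az": 0},{"tx": 0.97,"ty": 0,"tz": 0,"ax": 0,"ay": 0,"az": 0},{"tx": 0,"ty": 0,"tz": 0,"ax": 0,"ay": 0,"az": 0}], "jaw": 1}}

```text
time_s: 17.2
ee_pos: [0.6404, 0.2406, 0.3812]
eef_rot: [-3.139, 0.001, 1.328]
force: [-0.1, 0.2, 0.3]
grip_width: 0.0004
grip_force: 0.0
```

Emit:
{"method": "apply_moves", "body": {"increments": [{"tx": 0,"ty": -1,"tz": 0,"ax": 0,"ay": 0,"az": 0},{"tx": 0,"ty": -1,"tz": 0,"ax": 0,"ay": 0,"az": 0},{"tx": 0,"ty": 0,"tz": 0,"ax": 0,"ay": 0,"az": 0}]}}

```text
time_s: 17.58
ee_pos: [0.5811, 0.2532, 0.3832]
eef_rot: [-3.141, 0.0, 1.327]
force: [0.4, -0.2, -0.4]
grip_width: 0.0001
grip_force: 0.0
```

Run:
```python
from h import *
o=get_obs();p=o['ee_pos'];e=np.array([np.cos(1.3255),np.sin(1.3255)]);q=p[:2]-[.5035,.1628]
print(p,'stand mm',1e3*q@e,1e3*q@[-e[1],e[0]],o['force'])
t=save('top','t7')['pixels'];s=save('scene','s7')['pixels']
cv2.imwrite('pics/v7.png',np.vstack([cv2.resize(t[150:290,170:330],(640,560))[:300],cv2.resize(s[80:230,260:420],(640,600))[:300]])[:,:,::-1])
```

```text
[0.58114507 0.25323766 0.38323215] stand mm 106.58607059620766 -53.35857335366846 [ 0.3964773  -0.24510949 -0.37330201]
```

View pics/v7.png

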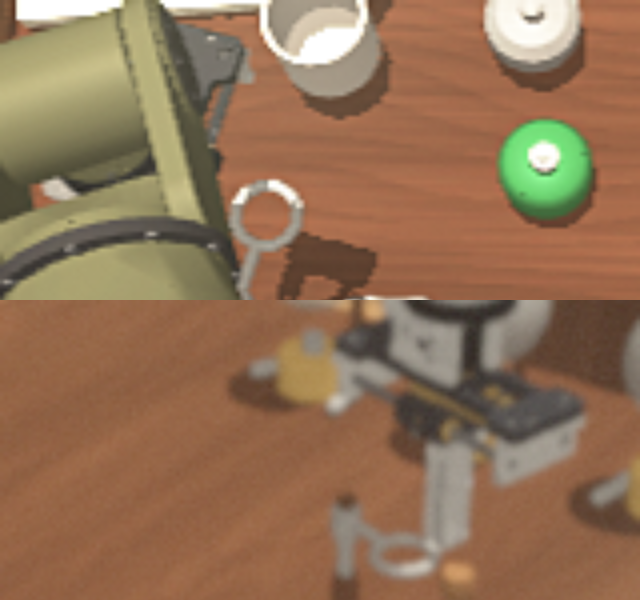

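The ring is still swung out, with the closed fingertips just beyond it on the far side. Sweeping the arc.

Emit:
{"method": "apply_moves", "body": {"increments": [{"tx": -0.36,"ty": 0.06,"tz": 0,"ax": 0,"ay": 0,"az": 0},{"tx": -0.25,"ty": 0.13,"tz": 0,"ax": 0,"ay": 0,"az": 0},{"tx": -0.26,"ty": 0.1,"tz": 0,"ax": 0,"ay": 0,"az": 0},{"tx": -0.27,"ty": 0.06,"tz": 0,"ax": 0,"ay": 0,"az": 0},{"tx": -0.28,"ty": 0.03,"tz": 0,"ax": 0,"ay": 0,"az": 0},{"tx": -0.28,"ty": -0.01,"tz": 0,"ax": 0,"ay": 0,"az": 0},{"tx": -0.28,"ty": -0.05,"tz": 0,"ax": 0,"ay": 0,"az": 0}]}}

```text
time_s: 18.55
ee_pos: [0.577, 0.193, 0.3837]
eef_rot: [3.141, -0.0, 1.326]
force: [0.5, 1.4, -0.1]
grip_width: 0.0004
grip_force: 0.6
```

Emit:
{"method": "apply_moves", "body": {"increments": [{"tx": -0.27,"ty": -0.08,"tz": 0,"ax": 0,"ay": 0,"az": 0},{"tx": -0.26,"ty": -0.11,"tz": 0,"ax": 0,"ay": 0,"az": 0},{"tx": -0.24,"ty": -0.15,"tz": 0,"ax": 0,"ay": 0,"az": 0},{"tx": -0.22,"ty": -0.18,"tz": 0,"ax": 0,"ay": 0,"az": 0},{"tx": -0.19,"ty": -0.18,"tz": 0,"ax": 0,"ay": 0,"az": 0},{"tx": 0,"ty": 0,"tz": 0,"ax": 0,"ay": 0,"az": 0}]}}

```text
time_s: 19.3
ee_pos: [0.5478, 0.164, 0.3838]
eef_rot: [3.142, 0.0, 1.326]
force: [0.2, -0.5, 0.3]
grip_width: 0.0002
grip_force: 0.0
```

Run:
```python
from h import *
o=get_obs();p=o['ee_pos'];e=np.array([np.cos(1.3255),np.sin(1.3255)]);q=p[:2]-[.5035,.1628]
print(p,'stand mm',1e3*q@e,1e3*q@[-e[1],e[0]],o['force'])
s=save('scene','s8')['pixels'];w=wrist('w8')['pixels']
cv2.imwrite('pics/v8.png',np.vstack([cv2.resize(s[100:220,280:408],(640,600))[:300],w[:300]])[:,:,::-1])
```

```text
[0.54784861 0.16402805 0.38384059] stand mm 11.961070427850403 -42.72283286199505 [ 0.23510612 -0.46553595  0.25614408]
```

View pics/v8.png

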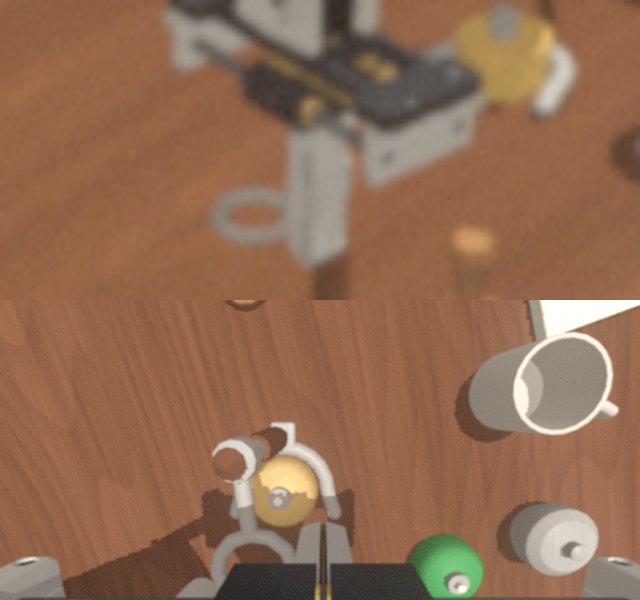

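The ring is ahead of the finger and nearly round, and the burner is still in place at (283,490). Creeping on to the stop with force checks.

Emit:
{"method": "apply_moves", "body": {"increments": [{"tx": -0.1,"ty": -0.12,"tz": 0,"ax": 0,"ay": 0,"az": 0},{"tx": -0.06,"ty": -0.12,"tz": 0,"ax": 0,"ay": 0,"az": 0},{"tx": 0,"ty": 0,"tz": 0,"ax": 0,"ay": 0,"az": 0}]}}

```text
time_s: 19.77
ee_pos: [0.5402, 0.1612, 0.384]
eef_rot: [3.139, -0.001, 1.326]
force: [6.8, -0.8, -1.8]
grip_width: 0.0007
grip_force: 3.6
```

Emit:
{"method": "apply_moves", "body": {"increments": [{"tx": 0,"ty": -0.07,"tz": 0,"ax": 0,"ay": 0,"az": 0},{"tx": 0,"ty": 0,"tz": 0,"ax": 0,"ay": 0,"az": 0}]}}

```text
time_s: 20.02
ee_pos: [0.539, 0.1613, 0.3842]
eef_rot: [3.135, -0.001, 1.326]
force: [19.4, -3.8, -4.9]
grip_width: 0.0006
grip_force: 9.8
```

Emit:
{"method": "apply_moves", "body": {"increments": [{"tx": 0,"ty": -0.07,"tz": 0,"ax": 0,"ay": 0,"az": 0},{"tx": 0,"ty": 0,"tz": 0,"ax": 0,"ay": 0,"az": 0}]}}

```text
time_s: 20.27
ee_pos: [0.5377, 0.1614, 0.3844]
eef_rot: [3.131, -0.002, 1.325]
force: [32.3, -5.6, -10.0]
grip_width: 0.0006
grip_force: 16.4
```

Firm contact at the stop, 32 N and rising steeply with a linear slope. Backing off sideways and rising clear.

Emit:
{"method": "apply_moves", "body": {"increments": [{"tx": 0,"ty": 0.3,"tz": 0,"ax": 0,"ay": 0,"az": 0},{"tx": 0,"ty": 0.9,"tz": 0,"ax": 0,"ay": 0,"az": 0},{"tx": 0,"ty": 0.9,"tz": 0,"ax": 0,"ay": 0,"az": 0},{"tx": 0,"ty": 0,"tz": -0.7,"ax": 0,"ay": 0,"az": 0},{"tx": 0,"ty": 0,"tz": -0.7,"ax": 0,"ay": 0,"az": 0},{"tx": -1,"ty": 0,"tz": 0,"ax": 0,"ay": 0,"az": 0},{"tx": -1,"ty": 0,"tz": 0,"ax": 0,"ay": 0,"az": 0},{"tx": -1,"ty": 0,"tz": 0,"ax": 0,"ay": 0,"az": 0},{"tx": -1,"ty": 0,"tz": 0,"ax": 0,"ay": 0,"az": 0},{"tx": -1,"ty": 0,"tz": 0,"ax": 0,"ay": 0,"az": 0},{"tx": 0,"ty": 0,"tz": 0,"ax": 0,"ay": 0,"az": 0}]}}

```text
time_s: 21.65
ee_pos: [0.5604, 0.0003, 0.4257]
eef_rot: [-3.141, 0.0, 1.324]
force: [0.0, 0.0, 0.4]
grip_width: 0.0002
grip_force: 0.0
```

Run:
```python
from h import *
s=save('scene','s9')['pixels'];t=save('top','t9')['pixels'];w=wrist('w9')['pixels']
cv2.imwrite('pics/v9.png',np.hstack([np.vstack([cv2.resize(s[110:210,290:410],(360,300)),cv2.resize(t[190:290,200:320],(360,300))]),cv2.copyMakeBorder(w[:300,:400],0,300,0,0,cv2.BORDER_CONSTANT)])[:,:,::-1])
```

```text
(no output)
```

View pics/v9.png

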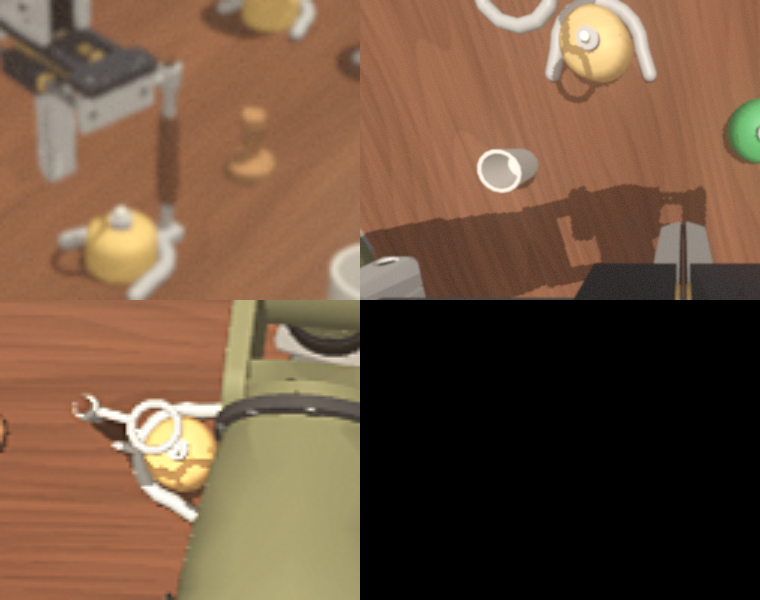

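Top view: the ring at (251.7,232.3) is over the burner. Checking the burner position and holder angle numerically.

Run:
```python
from h import *
c=np.load('pics/t9.npz');O=np.array([.5035,.1628]);e=np.array([np.cos(1.3255),np.sin(1.3255)]);n=np.array([-e[1],e[0]])
g=cv2.cvtColor(c['pixels'],cv2.COLOR_RGB2GRAY)[215:250,240:264]; ys,xs=np.where(g>205)
r=ray(c,251.7,232.3,.2)[:2]-O; print('ring stand mm',1e3*r@e,1e3*r@n,'angle',-(r@n)/.062)
d=dict(np.load('pics/w9w.npz'))
d['pixels'][:,:150]=0
u=brass(d); b=ray(d,u[0],u[1],.025)[:2]-O; print(u,'burner stand mm',1e3*b@e,1e3*b@n, get_obs()['force'])
```

```text
ring stand mm -3.6983134121428214 1.7985221702195366 angle -0.02900842210031511
(np.float64(236.0), np.float64(43.0), np.int32(74), np.int32(80)) burner stand mm 2.2361142866778487 -0.08548642635241306 [-0.47023652  0.2586047  -0.50100479]
```

Holder at its stop and burner home within about 2 mm, both within tolerance; nothing is touched.

```bash
python3 -c "
from station import hand_in; print(hand_in())"
```

```text
the job is handed in; nothing more can be done
None
```

The job is handed in: the burner is home in the bend, about 2 mm from centre, the holder is against its stop with the ring over it, and the arm is clear; I saw no bystander move, though hand-in returned no verdict.

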